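# Park the index plunger and open the sliding nest

## Task

Open the sliding nest so that the steel block in it can be taken out later: pull the spring plunger up by its T-handle as far as it goes or nearly so and, keeping it up, turn it clockwise (seen from above) until its pin comes to bear on the tall stop, but do not force it. Then ease it down into the rest notch just before the stop, without letting it snap, so that it stays retracted when let go. Finally slide the unlocked carriage by its black post away from the block, all the way to the end stop, and leave the block and the things lying about where they are.

Things in the scene. Friction and masses are not known exactly. Their poses are not given: they have to be found in the camera images.
- nest: Fixed sliding nest: dark steel base 272 x 100 x 10 mm, guide rails, a steel bridge (100 mm wide, to 29 mm either way along x) over the carriage and the collar on it. Origin on the plunger's axis at worktop level; x runs along the slide, +x toward the loose steel block, -x toward the post and end stop; z up. Apart from collar, saddles, plunger and post nothing stands above 50 mm.
- collar: Square collar block, 56 x 56 mm, on the bridge, slotted along the nest's x; origin on the plunger's axis at 50 mm, block's top at 62 mm over the worktop. It carries two U-shaped steel rest saddles, opposite each other, within 28 mm of the axis, up to 78 mm high. Each has, clockwise from the slot: a low tooth, the rest notch, a tall stop tooth.
- knob: The plunger. Origin at the centre of its black T-handle, a rounded bar 38 mm long (own x), 14 wide (own y), 16 high (z), centre 104 mm over the worktop when locked; at the start its x lies along the nest's x. Under it a 12 mm stem, free for 34 mm above the collar block. A cross pin, 48 mm long, 5 thick, parallel to the bar, lies in the collar's slot when locked.
- plunger (a joint): Lift of the plunger in m: 0 locked (start), 0.022 hard end. A spring pulls it down, 7 N locked, 14 N fully up. The pin leaves the slot above 0.010, passes the low tooth only above 0.017, the tall stop never; it stands at 0.013 when home in the notch. Let down elsewhere it lies at 0.010 (block) or 0.017 (low tooth): not parked. The carriage is unlocked above 0.008.
- tee (a joint): Turn of the plunger's stem and pin in rad, growing clockwise seen from above, 0 at start. The saddles are clocked differently each time, angle not given: the pin meets the stop somewhere from 0.57 to 1.45; the notch is the last 0.14 rad before it, its middle 0.07 before it. Turning takes 0.02 Nm until the pin, 22 mm off the axis, meets the stop. T-bar on stem: rubber bush, 8 Nm/rad.
- carriage (a joint): Travel of the carriage in m along the nest's -x: 0 at the start (locked by the plunger's tip), 0.040 against the end stop. Friction about 2 N.
- post_grip (a point): Middle of the carriage's upright black post, 18 mm diameter, from 31 to 76 mm over the worktop (this point at 56 mm), at the start 85 mm from the plunger's axis toward the nest's -x; axes as the nest's. The carriage's top is at 29 mm, with a flange 28 mm wide and 4 mm high at the post's foot. Moves with the carriage.
- jig_block: Loose drilled steel block, 45 x 70 x 35 mm, origin under its centre, lying in the nest beyond the bridge between the carriage's jaw and the fixed jaw. Stays there.
- hex_key: Black hex key, 35 x 88 x 6 mm, lying on the worktop between the button box and the clamp fixture. Not needed.
- spanner: Steel spanner, 157 x 26 x 8 mm, lying left of the clamp fixture. Not needed.
- pliers: Pliers, 166 x 54 x 14 mm, lying farther left of the clamp fixture. Not needed.

How it is judged:
On the way, in this order (a step that is already met when the one before it is completed fails the run):
1. the plunger, held up clear of the low tooth, is turned until its pin bears on the stop (value of joint plunger above 0.0176 m and contact force between knob and collar above 2 N), for 0.05 s.
2. the plunger rests in its notch by itself, let go (value of joint plunger between 0.0115 and 0.0148 m and value of joint tee above 0.35 rad and contact force between the fingers and knob below 0.5 N and value of joint carriage below 0.02 m), for 0.2 s.
At the end, for the whole second after the job is handed in: The plunger stays in its rest notch by itself (lift 11.5 to 14.8 mm, turned at least 0.35 rad clockwise), the carriage stands within 3 mm of its end stop, and the block still lies in the nest, moved less than 8 mm (value of joint plunger between 0.0115 and 0.0148 m and value of joint tee above 0.35 rad and value of joint carriage above 0.037 m and distance of jig_block from where it was at the start of the episode below 0.008 m); the robot touches nothing.
It fails at once if the plunger pressed or snapped against the saddle or collar with more than 28 N (contact force between knob and collar above 28 N).
It fails at once if the block or a thing lying about pushed away (distance of jig_block from where it was at the start of the episode above 0.015 m or distance of any of hex_key, spanner, pliers from where it was at the start of the episode above 0.02 m).
It also fails if it takes over 70 s, if anything falls off the work surface, if the arm or the gripper's body presses on something with over 40 N, if the wrist force passes 120 N, or if a joint passes its speed limit or range.

## Robot

A 6-joint arm with a two-finger parallel gripper is mounted at the origin on a cart in front of the work surface, level with it; the furniture and walls round the work are solid. World frame = base frame: x ahead of the robot, y to its left, z up, the work surface at z = 0. Lengths are in m, angles in rad, forces in N, time in s.
With the tool pointing down it reaches from about 0.25 to 0.775 m from the base axis. Payload 4 kg.
Tool frame: the origin (TCP) lies at the very end of the fingers, on their centre line; the grasp point (between the pads) lies 19 mm behind it (robot.hold_point_z is the distance from the TCP to the grasp point, in m); z points along the fingers, y is the line along which they close (so a half turn about z gives the same grasp; the last joint's range is limited). The gripper opens to 94 mm and grips with 3 to 60 N. Pads are 16 mm wide; open, the fingers measure 119 mm over their backs; the gripper's body (75 mm by 177 mm) begins 78 mm behind the grasp point.
Start: joints at [1.087, 0.087, 1.371, -0, 1.684, -0.103], TCP at [0.204, 0.511, 0.174] pointing down, gripper open.
Joint ranges: [-3.1, 3.1], [-0.76, 2.03], [0.27, 2.55], [-1.08, 4.22], [0.17, 2.65], [-2.57, 2.57]. Speed limits (rad/s): [2.79, 2.79, 3.14, 3.14, 3.14, 3.14].

## Interface

Orientations are given as [roll, pitch, yaw] about the fixed x, y, z axes, in that order (R = Rz(yaw) Ry(pitch) Rx(roll)).
In Python, from bench import robot gives the robot as it stands.
- The arm moves only by the tool carry_out, never from a script. Its argument "steps" is a list of rows, each a list of 3 entries, a list of its own where there are three numbers: the shift along the tool's x, y, z in m, then the turn about the tool's z in units of 10 degrees (1.0 is 10 degrees), then the closure, from -1 (fully open) to 1 (shut). In form: [[[tx, ty, tz], roll, jaw], ...]. A call has 1 to 10 rows; each row is the pose to reach, as a shift and turn from the pose commanded when the call began, along the tool's axes at that moment; what a row does not reach only later rows make up. A row lasts 1/8 s, in which the tool goes at most 62.5 mm and 10.7 degrees, less where a joint would pass 70% of its speed; a pose out of reach is approached as far as the arm can. A call with a gripper value outside its range is refused whole. The fingers move at their own pace and stop on an object; the grip force is fixed at half the most. Time passes only in rows, so rows that repeat a pose let the fingers close. It gives the time, the measured TCP pose, the force, the opening and the grip force at its end, in the units of the state.
- robot.get_obs(): the state, without advancing time (a new reading comes with each control period).
- robot.snapshot(name): name is "scene" or "top"; returns a dict with "image" (420x560x3 uint8, red, green, blue), "z_map" (420x560 float32, m along the optical axis (not along the pixel's ray), 0 where there is no reading), "mtx" (3x3 intrinsics, pixels), "R" (3x3) and "t" (3): a world point X has camera coordinates R X + t. Camera axes: x right, y down, z forward; pixel columns grow to the right and rows downward; lengths in m; the calibration is good to about 2 mm. A picture is of the moment at which its call begins.
- robot.close_job(): hands the job in; it is judged then, once.
The state is a dict: "time": time; "joint_positions": joint angles; "qvel": joint speeds; "joint_torque": joint torques, N m; "tool_pos": TCP position; "ee_rot": TCP orientation; "wrist_force": force on the tool from outside, world axes, zero at the start; "wrist_torque": the same for the moment, N m; "width": finger opening in m; "finger_force": force on a finger pad.
Only numpy, scipy, OpenCV 4.12 (cv2) and the standard library are available. Lean on these libraries where they do the work, as an engineer would, in place of code of your own. Each camera call takes 0.05 s, during which the arm holds its last target. There are 200 camera calls.

## Working session

There is one attempt and no reset: what is moved stays moved. The work goes in short steps, Python scripts to look and compute and a tool call to move; the robot and the scene stay as the last step left them, time stands still between calls to the robot, and variables do not carry over. Pictures are saved under pics/ and viewed, at most 10 in all, crops included, and the job is handed in when it is done.

Besides the shell and the picture viewer there is one more tool, called after ">>>" as a command line: name --argument value ..., lists and objects as JSON in quotes. carry_out: Moves the arm, as the interface text tells. Its arguments: {"type":"object","properties":{"steps":{"type":"array","items":{"type":"array"}}},"required":["steps"]}

```bash
mkdir -p pics; ls
cat > h.py <<'E'
import numpy as np, cv2
from bench import robot
def snap(n):
    s=robot.snapshot(n); return s
def pts(s):
    z=s["z_map"]; K=s["mtx"]; v,u=np.mgrid[:z.shape[0],:z.shape[1]]
    c=np.stack([(u-K[0,2])/K[0,0]*z,(v-K[1,2])/K[1,1]*z,z],-1)
    return (c-np.array(s["t"]))@np.array(s["R"])   # R^T (c-t)
E
python3 - <<'E'
from h import *
for n in("scene","top"):
    s=snap(n); cv2.imwrite(f"pics/{n}0.png",s["image"][:,:,::-1]); np.savez(f"{n}0.npz",P=pts(s),im=s["image"],z=s["z_map"])
    print(n,-np.array(s["R"]).T@s["t"])
o=robot.get_obs();print(o, robot.hold_point_z)
E
```

```text
pics
scene [-0.35720965 -0.58082932  0.78464389]
top [ 0.47945217 -0.15883569  1.02080635]
{'time': 0.1, 'joint_positions': array([ 1.08688647e+00,  8.78800911e-02,  1.37204105e+00,  3.40102439e-06,
        1.68356718e+00, -1.03102997e-01]), 'qvel': array([-0.0002264 , -0.00028356, -0.00437042,  0.00156845, -0.00341301,
       -0.00102747]), 'joint_torque': array([ 1.99478251e-03, -3.41252625e+01, -3.03302693e+01,  7.19877868e-02,
        3.04335065e-02, -1.01553749e-04]), 'tool_pos': array([0.20417893, 0.51013472, 0.17245329]), 'ee_rot': array([-3.13970740e+00, -1.98464703e-04,  2.76078599e+00]), 'wrist_force': array([ 0.58677724, -0.74310535, -0.1032483 ]), 'wrist_torque': array([-0.0101178 ,  0.03950987, -0.02185209]), 'finger_force': 0.0, 'width': 0.09388362350448771} 0.0188
```

View pics/top0.png

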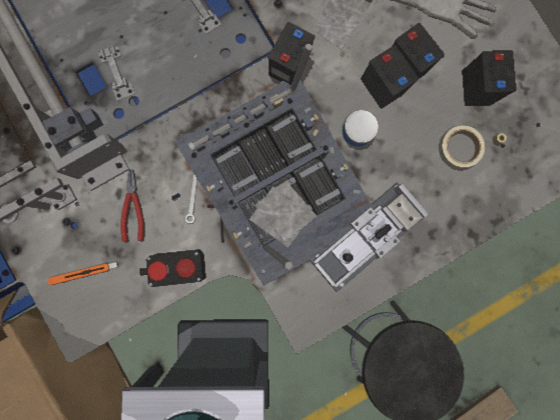

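View pics/scene0.png

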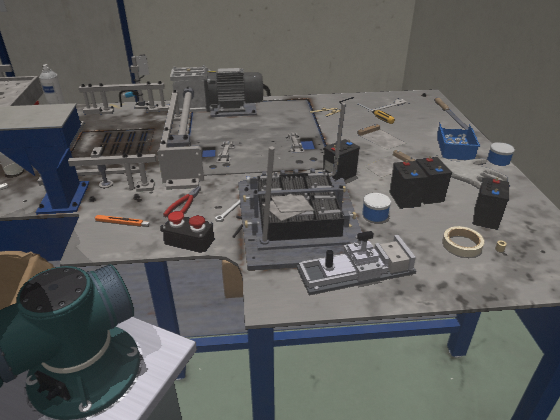

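The nest is at about (370,238) in the top view, with the T-handle at about (381,232), the post at (348,257) and the block toward (405,207). I'll enlarge that area and measure it.

Run:
```python
from h import *
d=np.load("top0.npz");P=d["P"];im=d["im"]
a=im[170:300,300:440,::-1]; cv2.imwrite("pics/c1.png",cv2.resize(a,None,fx=4.6,fy=4.6,interpolation=cv2.INTER_CUBIC))
sub=P[170:300,300:440].reshape(-1,3); g=im[170:300,300:440].reshape(-1,3)
for lo,hi,nm in((.098,.118,'knob'),(.066,.082,'post/saddle'),(.055,.066,'collar')):
    m=(sub[:,2]>lo)&(sub[:,2]<hi); q=sub[m]; print(nm,m.sum())
    v=np.argwhere(m)[:,0]
    for i in range(0,len(q),max(1,len(q)//25)): print(300+v[i]%140,170+v[i]//140,q[i].round(4),g[m][i])
# coarse height map for obstacles
for x in np.arange(.2,.75,.05):
    print(round(x,2),[int(1000*max([0,*P[...,2][(abs(P[...,0]-x)<.025)&(abs(P[...,1]-y)<.025)]])) for y in np.arange(.3,-.6,-.05)])
```

```text
knob 374
332 195 [ 0.5777 -0.3061  0.0986] [128 127 130]
300 201 [ 0.5643 -0.2378  0.108 ] [128 125 122]
321 202 [ 0.5629 -0.2827  0.0991] [115 116 118]
301 205 [ 0.5556 -0.2394  0.1123] [142 140 135]
300 207 [ 0.5514 -0.2373  0.1125] [138 137 131]
305 208 [ 0.5495 -0.2479  0.1099] [127 124 120]
309 209 [ 0.5472 -0.2558  0.1131] [125 123 118]
300 211 [ 0.543  -0.2371  0.1141] [144 141 138]
301 212 [ 0.541  -0.2392  0.1139] [136 134 128]
302 213 [ 0.5389 -0.2413  0.1129] [127 124 121]
302 214 [ 0.5368 -0.2412  0.1137] [124 123 120]
302 215 [ 0.5347 -0.2411  0.1144] [125 122 118]
301 216 [ 0.5327 -0.2391  0.1139] [125 124 119]
300 217 [ 0.5307 -0.2371  0.1134] [131 126 122]
304 218 [ 0.5285 -0.2451  0.1152] [122 121 118]
306 219 [ 0.5263 -0.249   0.1173] [127 125 123]
300 221 [ 0.5222 -0.2367  0.1176] [130 127 126]
387 224 [ 0.5159 -0.4167  0.1131] [97 94 99]
389 226 [ 0.5119 -0.4217  0.1097] [50 47 50]
383 228 [ 0.5078 -0.4087  0.1112] [43 40 41]
384 229 [ 0.5057 -0.4107  0.1114] [53 50 51]
386 230 [ 0.5036 -0.4144  0.1126] [52 52 50]
387 231 [ 0.5016 -0.4168  0.1116] [46 47 48]
375 2
[... 2687 characters left out ...]
, 0, 0, 0, 4, 6, 5, 0, 0, 0, 0, 0]
0.3 [4, 5, 5, 5, 4, 0, 0, 0, 0, 0, 5, 5, 7, 6, 3, 0, 0, 0]
0.35 [5, 3, 5, 7, 5, 5, 4, 0, 0, 4, 5, 6, 12, 11, 5, 5, 2, 0]
0.4 [17, 17, 16, 5, 78, 81, 79, 49, 5, 21, 20, 18, 34, 33, 14, 6, 6, 5]
0.45 [6, 10, 16, 10, 78, 81, 81, 17, 20, 164, 319, 25, 34, 80, 65, 48, 6, 6]
0.5 [11, 5, 5, 16, 18, 4, 5, 17, 59, 1020, 128, 123, 29, 63, 117, 79, 49, 5]
0.55 [115, 4, 4, 17, 17, 6, 13, 22, 109, 115, 118, 119, 106, 87, 65, 52, 54, 6]
0.6 [122, 115, 16, 17, 5, 4, 18, 85, 107, 105, 107, 106, 98, 86, 24, 54, 53, 7]
0.65 [114, 119, 119, 26, 4, 4, 25, 94, 109, 91, 110, 106, 107, 58, 6, 5, 5, 5]
0.7 [124, 126, 119, 118, 4, 17, 58, 87, 103, 90, 96, 95, 109, 52, 53, 5, 5, 27]
```

View pics/c1.png

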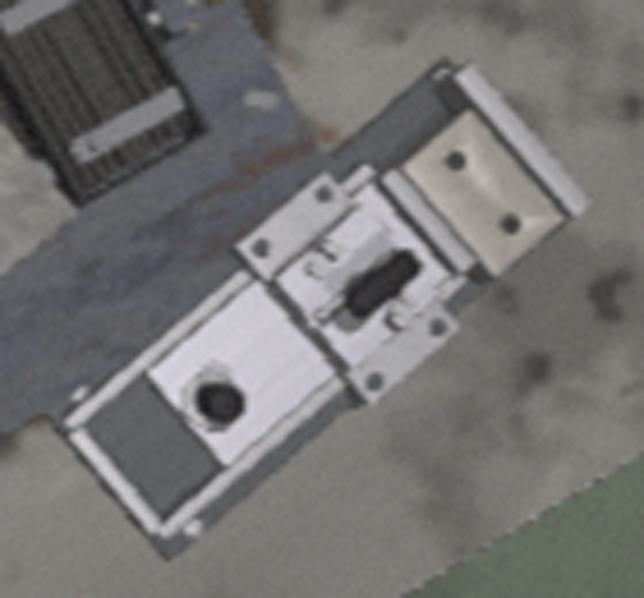

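The crop shows the bar centre at about (382,286), the post top at (219,402), the block at upper right and two saddles either side of the bar. Next I'll fit the axes and find tall obstacles.

Run:
```python
from h import *
T=np.load("top0.npz");S=np.load("scene0.npz")
def near(d,c,r,lo,hi,dark=None):
    P=d["P"].reshape(-1,3);g=d["im"].reshape(-1,3).mean(1); m=(np.hypot(P[:,0]-c[0],P[:,1]-c[1])<r)&(P[:,2]>lo)&(P[:,2]<hi)&(d["z"].ravel()>0)
    if dark: m&=g<dark
    return P[m]
for d,n in((T,'top'),(S,'scene')):
    k=near(d,(.502,-.410),.035,.105,.12,100)[:,:]; (c,sz,a)=cv2.minAreaRect(k[:,:2].astype(np.float32)*1000)
    w,v=np.linalg.eigh(np.cov(k[:,:2].T)); print(n,'knob',len(k),k.mean(0),k[:,2].max(),c,sz,a,np.arctan2(*v[::-1,1]))
    p=near(d,(.446,-.345),.02,.06,.085,100); print('post',len(p),p.mean(0),p.min(0),p.max(0), cv2.minAreaRect(p[:,:2].astype(np.float32)*1000))
    t=near(d,(.47,-.2),.3,.135,.6)
    from collections import Counter
    cc=Counter(map(tuple,np.round(t[:,:2]/.02).astype(int)))
    for q,cn in cc.items():
        if cn>2: m=(np.round(t[:,:2]/.02).astype(int)==q).all(1);print(np.array(q)*.02,cn,t[m][:,2].min().round(3),t[m][:,2].max().round(3))
# bar ends / post from picked pixels in the crop (crop px/4.6 + offset), at known heights
s=robot.snapshot("top")
def ray(u,v,z):
    R=np.array(s["R"]);o=-R.T@s["t"];d=R.T@np.linalg.solve(s["mtx"],[u,v,1]);return o+d*(z-o[2])/d[2]
f=lambda a,b,z:ray(300+a/4.6-.4,170+b/4.6-.4,z)
K=f(382,286,.112);Q=f(219,402,.076);print('pix knob',K,'post',Q,np.linalg.norm((K-Q)[:2]),np.arctan2(*(K-Q)[1::-1]))
```

```text
top knob 125 [ 0.50110398 -0.40750554  0.11143337] 0.11764991567659124 (500.9028015136719, -408.00048828125) (14.626372337341309, 37.387611389160156) 37.60385513305664 2.2656789869888123
post 62 [ 0.44682813 -0.3420106   0.07514847] [ 0.43858531 -0.35068626  0.06106363] [ 0.45547607 -0.33482801  0.08011394] ((446.4276428222656, -342.66729736328125), (16.333452224731445, 15.307159423828125), 50.37504577636719)
[ 0.46 -0.18] 82 0.136 0.272
[ 0.46 -0.2 ] 21 0.239 0.305
[ 0.44 -0.18] 12 0.234 0.278
[ 0.44 -0.2 ] 69 0.283 0.32
scene knob 83 [ 0.49818368 -0.40765764  0.10917988] 0.11320985889975495 (500.68536376953125, -407.3752746582031) (16.647443771362305, 37.28669357299805) 36.308570861816406 2.274262247390944
post 58 [ 0.44251527 -0.34353277  0.07089528] [ 0.436088   -0.35134018  0.06085374] [ 0.45235483 -0.33533904  0.07797187] ((444.0278625488281, -343.1007385253906), (16.321144104003906, 15.525900840759277), 5.807070732116699)
[ 0.44 -0.2 ] 156 0.216 0.316
[ 0.46 -0.2 ] 13 0.209 0.314
[ 0.44 -0.18] 75 0.17 0.282
[ 0.46 -0.18] 105 0.137 0.213
pix knob [ 0.49996864 -0.40759665  0.112     ] post [ 0.44718463 -0.34044737  0.076     ] 0.08541180990152952 -0.9046074113958341
```

```bash
cat >> h.py <<'E'
def shifts(targets,start=None):
    o=robot.get_obs();y=o["ee_rot"][2];p=np.array(o["tool_pos"]) if start is None else np.array(start)
    X=np.array([[np.cos(y),np.sin(y),0],[np.sin(y),-np.cos(y),0],[0,0,-1]])
    for t in targets: print(t,'->',(X@(np.array(t)-p)).round(4))
def st():
    o=robot.get_obs();print({k:np.round(o[k],4) for k in("time","joint_positions","tool_pos","ee_rot","wrist_force","wrist_torque","width","finger_force")})
E
python3 - <<'E'
from h import *
shifts([(.29,.35,.2),(.29,.0,.2),(.28,-.25,.2),(.36,-.40,.2),(.5007,-.4077,.2),(.5007,-.4077,.14)],[.204,.511,.174])
print((2.7608-2.268)*18/np.pi)
E
```

```text
(0.29, 0.35, 0.2) -> [-0.1397 -0.1175 -0.026 ]
(0.29, 0.0, 0.2) -> [-0.2697 -0.4424 -0.026 ]
(0.28, -0.25, 0.2) -> [-0.3534 -0.6783 -0.026 ]
(0.36, -0.4, 0.2) -> [-0.4834 -0.7878 -0.026 ]
(0.5007, -0.4077, 0.2) -> [-0.6169 -0.7427 -0.026 ]
(0.5007, -0.4077, 0.14) -> [-0.6169 -0.7427  0.034 ]
2.823536014404699
```

>>> carry_out --steps '[[[-0.05, -0.04, -0.026], 0.9, 0.1], [[-0.1, -0.08, -0.026], 1.8, 0.1], [[-0.14, -0.1175, -0.026], 2.5, 0.1], [[-0.161, -0.172, -0.026], 2.82, 0.1], [[-0.183, -0.226, -0.026], 2.82, 0.1], [[-0.205, -0.28, -0.026], 2.82, 0.1], [[-0.227, -0.334, -0.026], 2.82, 0.1], [[-0.248, -0.388, -0.026], 2.82, 0.1], [[-0.27, -0.4424, -0.026], 2.82, 0.1], [[-0.27, -0.4424, -0.026], 2.82, 0.1]]'

```text
time: 1.4
tool_pos: [0.2903, -0.0046, 0.1992]
ee_rot: [-3.141, 0.001, 2.255]
wrist_force: [-0.1, 0.9, 0.1]
width: 0.042
finger_force: 0.0
```

Run:
```python
from h import *
st()
shifts([(.28,-.25,.2),(.36,-.40,.2),(.5007,-.4077,.2),(.5007,-.4077,.14)])
```

```text
{'time': np.float64(1.4), 'joint_positions': array([-2.1100e-01, -5.2110e-01,  1.8148e+00, -8.0000e-04,  1.8478e+00,
       -8.9560e-01]), 'tool_pos': array([ 0.2903, -0.0046,  0.1992]), 'ee_rot': array([-3.1410e+00,  6.0000e-04,  2.2552e+00]), 'wrist_force': array([-0.0719,  0.9399,  0.0506]), 'wrist_torque': array([0.074 , 0.0118, 0.0386]), 'width': np.float64(0.042), 'finger_force': np.float64(0.0)}
(0.28, -0.25, 0.2) -> [-0.1837 -0.1631 -0.0008]
(0.36, -0.4, 0.2) -> [-0.3505 -0.1959 -0.0008]
(0.5007, -0.4077, 0.2) -> [-0.4454 -0.0918 -0.0008]
(0.5007, -0.4077, 0.14) -> [-0.4454 -0.0918  0.0592]
```

>>> carry_out --steps '[[[-0.046, -0.041, 0], 0, 0.1], [[-0.092, -0.082, 0], 0, 0.1], [[-0.138, -0.122, 0], 0, 0.1], [[-0.184, -0.163, 0], 0, 0.1], [[-0.239, -0.174, 0], 0, 0.1], [[-0.295, -0.185, 0], 0, 0.1], [[-0.35, -0.196, 0], 0, 0.1], [[-0.382, -0.161, 0], 0, 0.1], [[-0.413, -0.126, 0], 0, 0.1], [[-0.445, -0.092, 0], 0, 0.1]]'

```text
time: 2.65
tool_pos: [0.5093, -0.3983, 0.1987]
ee_rot: [3.141, -0.001, 2.271]
wrist_force: [-0.0, 0.0, -0.6]
width: 0.0422
finger_force: 0.0
```

>>> carry_out --steps '[[[0, 0, 0.03], 0, 0.1], [[0, 0, 0.05], 0, 0.1], [[0, 0, 0.05], 0, 0.1], [[0, 0, 0.05], 0, 0.1]]'

```text
time: 3.15
tool_pos: [0.5072, -0.3997, 0.1503]
ee_rot: [3.141, 0.001, 2.27]
wrist_force: [-0.6, -0.2, 0.3]
width: 0.0423
finger_force: 0.0
```

Run:
```python
from h import *
st()
s=snap("scene"); cv2.imwrite("pics/s1.png",cv2.resize(s["image"][180:300,280:440,::-1],None,fx=4.5,fy=4.5,interpolation=cv2.INTER_CUBIC))
shifts([(.5007,-.4077,.0885)])
```

```text
{'time': np.float64(3.15), 'joint_positions': array([-7.5530e-01,  3.0610e-01,  1.1598e+00,  3.0000e-04,  1.6747e+00,
       -1.4547e+00]), 'tool_pos': array([ 0.5072, -0.3997,  0.1503]), 'ee_rot': array([3.1412e+00, 9.0000e-04, 2.2703e+00]), 'wrist_force': array([-0.6464, -0.1508,  0.2773]), 'wrist_torque': array([-0.0811,  0.0249,  0.0205]), 'width': np.float64(0.0423), 'finger_force': np.float64(0.0)}
(0.5007, -0.4077, 0.0885) -> [-0.0016 -0.0098  0.0624]
```

View pics/s1.png

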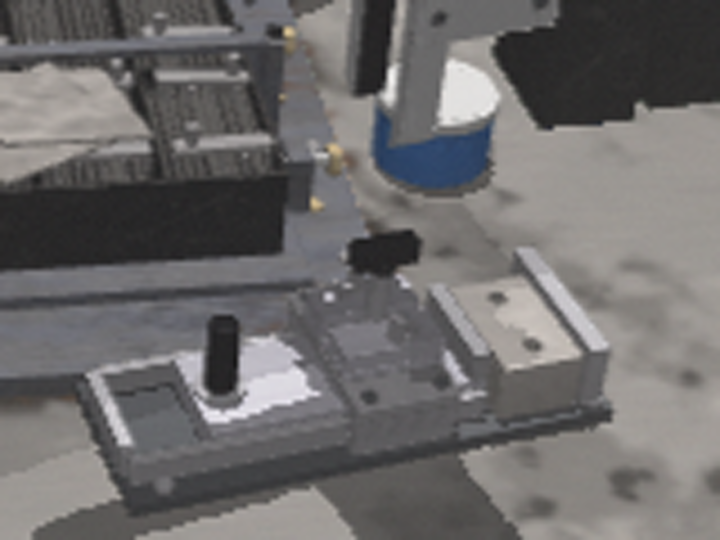

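The picture shows the fingers (from 345 to 440, row 100) above the bar (385,250), with the post at (222,355). Both are clear of the fixture. I'll centre the tool, then descend.

>>> carry_out --steps '[[[-0.0016, -0.0098, 0], 0, 0.1], [[-0.0016, -0.0098, 0.02], 0, 0.1], [[-0.0016, -0.0098, 0.02], 0, 0.1], [[-0.0016, -0.0098, 0.02], 0, 0.1]]'

```text
time: 3.7
tool_pos: [0.4996, -0.4086, 0.1304]
ee_rot: [3.141, 0.001, 2.268]
wrist_force: [0.5, 0.1, 0.3]
width: 0.0427
finger_force: 0.0
```

>>> carry_out --steps '[[[0, 0.0014, 0.02], 0, 0.1], [[0, 0.0014, 0.035], 0, 0.1], [[0, 0.0014, 0.0425], 0, 0.1], [[0, 0.0014, 0.0425], 0, 0.1]]'

```text
time: 4.2
tool_pos: [0.5004, -0.4069, 0.0863]
ee_rot: [-3.142, -0.001, 2.269]
wrist_force: [0.3, 0.4, 0.6]
width: 0.0423
finger_force: 0.0
```

>>> carry_out --steps '[[[0, 0, 0], 0, 0.6], [[0, 0, 0], 0, 1.0], [[0, 0, 0], 0, 1.0], [[0, 0, 0], 0, 1.0], [[0, 0, 0], 0, 1.0]]'

```text
time: 4.82
tool_pos: [0.5007, -0.4072, 0.087]
ee_rot: [3.141, 0.0, 2.269]
wrist_force: [0.1, 0.3, 0.5]
width: 0.0002
finger_force: 0.0
```

Run:
```python
from h import *
st()
```

```text
{'time': np.float64(4.825), 'joint_positions': array([-7.7060e-01,  3.2780e-01,  1.2577e+00,  1.0000e-04,  1.5560e+00,
       -1.4684e+00]), 'tool_pos': array([ 0.5007, -0.4072,  0.087 ]), 'ee_rot': array([3.1415e+00, 1.0000e-04, 2.2686e+00]), 'wrist_force': array([0.1251, 0.2642, 0.4904]), 'wrist_torque': array([-0.0052, -0.0209,  0.0407]), 'width': np.float64(0.0002), 'finger_force': np.float64(0.0)}
```

The fingers closed on nothing, so I'll look.

Run:
```python
from h import *
a=snap("scene");b=snap("top")
r=lambda i,f:cv2.resize(i[:,:,::-1],None,fx=f,fy=f,interpolation=cv2.INTER_CUBIC)
A=r(a["image"][200:290,300:400],4);B=r(b["image"][190:280,330:430],4)
cv2.imwrite("pics/ab.png",np.hstack([A,B]))
for s in(a,b):
    R=np.array(s["R"]);c=R@np.array([.5007,-.4072,.087])+s["t"];p=s["mtx"]@c;print(p[:2]/p[2])
    P=pts(s);
    m=(np.hypot(P[...,0]-.5,P[...,1]+.408)<.04)&(P[...,2]>.085)&(P[...,2]<.3);print(m.sum(),P[m].min(0),P[m].max(0))
```

```text
[363.76887408 240.9914979 ]
951 [ 0.4603875  -0.44411365  0.08524803] [ 0.51490837 -0.36864881  0.29960509]
[379.23617491 231.70141301]
199 [ 0.46114997 -0.41268498  0.10054092] [ 0.53940013 -0.36810035  0.29844785]
```

View pics/ab.png

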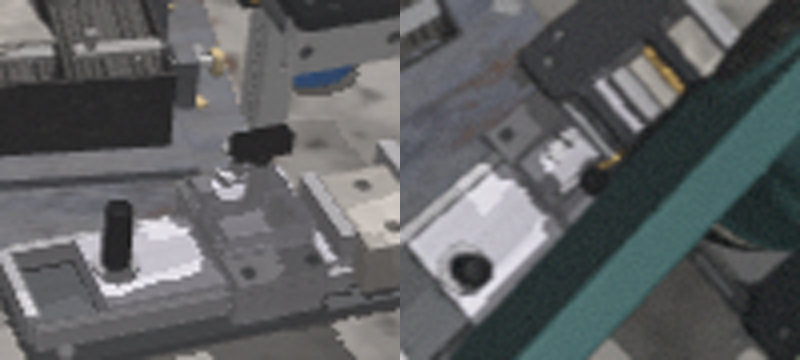

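The left panel shows the closed fingers (265,80) behind the bar (262,143), so the measured TCP and the true finger position disagree. I'll measure where the fingers really are.

Run:
```python
from h import *
s=snap("scene");P=pts(s);im=s["image"].astype(int);st()
tx=np.array([np.cos(2.2686),np.sin(2.2686)]);ty=np.array([np.sin(2.2686),-np.cos(2.2686)])
for v in range(212,244,2):
    row=[]
    for u in range(352,384,3):
        d=P[v,u,:2]-np.array([.5007,-.4072]); row.append("%d,%d,%d|%d"%(1000*d@tx,1000*d@ty,1000*P[v,u,2],im[v,u].mean()))
    print(v,row)
```

```text
{'time': np.float64(4.975), 'joint_positions': array([-7.7060e-01,  3.2790e-01,  1.2577e+00,  1.0000e-04,  1.5560e+00,
       -1.4684e+00]), 'tool_pos': array([ 0.5007, -0.4071,  0.0869]), 'ee_rot': array([ 3.1415e+00, -1.0000e-04,  2.2686e+00]), 'wrist_force': array([0.2058, 0.204 , 0.528 ]), 'wrist_torque': array([-0.0359,  0.0308,  0.0052]), 'width': np.float64(0.0006), 'finger_force': np.float64(0.0)}
212 ['-41,160,51|132', '-83,226,-3|164', '-88,217,2|156', '10,11,164|125', '9,-2,173|99', '8,-12,180|106', '35,-75,229|104', '31,-80,232|111', '24,-79,230|65', '17,-79,228|108', '11,-81,228|109']
214 ['-39,155,48|195', '-44,149,51|149', '-86,213,-1|117', '8,13,157|116', '10,-3,169|99', '8,-14,176|108', '34,-73,223|105', '29,-77,225|111', '25,-82,227|80', '17,-80,224|109', '10,-79,222|110']
216 ['-37,151,45|111', '-43,144,48|119', '-82,204,-1|96', '10,8,155|108', '9,-3,163|99', '6,-10,168|111', '34,-75,219|95', '30,-80,221|112', '23,-80,221|107', '16,-79,218|109', '10,-80,218|108']
218 ['-41,156,33|105', '-45,146,40|97', '-77,192,1|116', '9,8,149|103', '10,-6,160|94', '7,-14,165|109'
[... 1694 characters left out ...]
4', '17,-1,106|37', '11,-5,108|37', '4,-6,107|40', '-3,-5,105|41', '-10,-7,105|38', '-86,112,-3|93', '-92,107,-1|106', '-101,107,-2|90', '-108,103,-1|112']
238 ['-19,99,14|118', '-25,95,15|114', '16,-1,101|40', '11,-7,104|38', '3,-6,101|38', '418,-768,784|39', '-10,-7,99|46', '-79,99,1|128', '-88,98,0|140', '-95,96,0|133', '-103,93,0|132']
240 ['-15,91,14|120', '-23,89,14|125', '2,23,71|70', '11,-8,98|67', '1,-4,93|41', '-4,-7,94|73', '-67,92,2|136', '-76,92,0|142', '-83,88,2|144', '-94,93,-3|143', '-99,86,0|134']
242 ['-12,84,14|119', '-18,78,18|134', '1,23,65|90', '-7,26,61|87', '2,-6,89|93', '-22,24,59|96', '-65,86,1|166', '-75,88,-2|143', '-81,84,-1|143', '-89,82,0|143', '-97,81,-2|138']
```

Run:
```python
from h import *
s=snap("scene");R=np.array(s["R"])
ty=np.array([.767,.642,0]);tx=np.array([-.643,.767,0])
def pr(x): c=s["mtx"]@(R@x+s["t"]);return (c[:2]/c[2]).round(1)
for z in(.087,.1,.11,.115,.12,.125): print(z,pr(np.array([.5007,-.4071,z])-.0125*ty+.008*tx),pr(np.array([.5007,-.4071,z])-.0125*ty-.008*tx))
for z in (.15,.16,.17,.18,.19): print('s1',z,pr(np.array([.5072,-.3997,z])-.027*ty),pr(np.array([.5072,-.3997,z])+.027*ty))
b=snap("top");P=pts(b)
```

```text
0.087 [362.7 244.9] [369.1 243.7]
0.1 [363.3 240.5] [369.8 239.3]
0.11 [363.8 237.1] [370.2 235.9]
0.115 [364.  235.4] [370.5 234.2]
0.12 [364.2 233.7] [370.7 232.5]
0.125 [364.4 231.9] [371.  230.8]
s1 0.15 [369.2 223.9] [359.4 210.3]
s1 0.16 [369.7 220.3] [359.8 206.8]
s1 0.17 [370.2 216.6] [360.3 203.2]
s1 0.18 [370.7 213. ] [360.7 199.6]
s1 0.19 [371.2 209.2] [361.1 196. ]
```

In both views the true fingertips sit about 34 mm higher than the reported TCP, and the horizontal position agrees. The fingers therefore closed above the bar. I'll open, go down about 33 mm more in small steps and watch the force.

>>> carry_out --steps '[[[0, 0, 0], 0, 0.1], [[0, 0, 0], 0, 0.1], [[0, 0, 0], 0, 0.1], [[0, 0, 0.008], 0, 0.1], [[0, 0, 0.014], 0, 0.1], [[0, 0, 0.02], 0, 0.1], [[0, 0, 0.02], 0, 0.1]]'

```text
time: 5.95
tool_pos: [0.5002, -0.4067, 0.0658]
ee_rot: [-3.141, -0.002, 2.269]
wrist_force: [-0.3, -0.6, 0.7]
width: 0.0425
finger_force: 0.0
```

Run:
```python
from h import *
st()
s=snap("scene"); cv2.imwrite("pics/s2.png",cv2.resize(s["image"][200:280,310:410,::-1],None,fx=6,fy=6,interpolation=cv2.INTER_CUBIC))
```

```text
{'time': np.float64(5.95), 'joint_positions': array([-7.7060e-01,  3.3910e-01,  1.2859e+00,  1.0000e-04,  1.5186e+00,
       -1.4684e+00]), 'tool_pos': array([ 0.5002, -0.4067,  0.0658]), 'ee_rot': array([-3.1415e+00, -2.0000e-03,  2.2686e+00]), 'wrist_force': array([-0.2959, -0.6064,  0.7263]), 'wrist_torque': array([-0.0031,  0.0104,  0.0117]), 'width': np.float64(0.0425), 'finger_force': np.float64(0.0)}
```

View pics/s2.png

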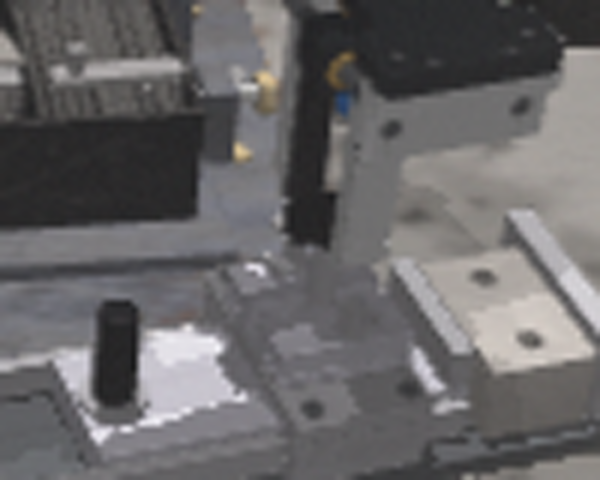

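The near finger (365,200) now hides the bar, the far finger is at (310,150), and the tips are around the bar's height. Down 11 mm more, then close.

>>> carry_out --steps '[[[0, 0, 0.006], 0, 0.1], [[0, 0, 0.011], 0, 0.1], [[0, 0, 0.011], 0, 0.1], [[0, 0, 0.011], 0, 0.6], [[0, 0, 0.011], 0, 0.8], [[0, 0, 0.011], 0, 1], [[0, 0, 0.011], 0, 1], [[0, 0, 0.011], 0, 1]]'

```text
time: 7.0
tool_pos: [0.5012, -0.4069, 0.0562]
ee_rot: [3.141, 0.0, 2.269]
wrist_force: [1.3, 1.0, 0.5]
width: 0.0141
finger_force: 30.0
```

Run:
```python
from h import *
st()
s=snap("scene");R=np.array(s["R"])
ty=np.array([.767,.642,0])
def pr(x): c=s["mtx"]@(R@x+s["t"]);return (c[:2]/c[2]).round(1)
p=robot.get_obs()["tool_pos"]
for z in(.08,.085,.09,.095,.1):print(z,pr(np.array([*p[:2],z])-.0195*ty))
P=pts(s);d=P[...,:2]-p[:2]
m=(abs(d@ty[:2]+.0195)<.006)&(abs(d@np.array([-.643,.767]))<.009)&(P[...,2]>.06)&(P[...,2]<.2)
v,u=np.nonzero(m);print(P[m][:,2].min(),sorted(zip(v,u,(1000*P[m][:,2]).astype(int)))[-12:])
```

```text
{'time': np.float64(7.0), 'joint_positions': array([-7.7020e-01,  3.4440e-01,  1.2984e+00,  8.0000e-04,  1.4982e+00,
       -1.4684e+00]), 'tool_pos': array([ 0.5012, -0.4069,  0.0562]), 'ee_rot': array([3.1407e+00, 5.0000e-04, 2.2689e+00]), 'wrist_force': array([1.3199, 0.9962, 0.5128]), 'wrist_torque': array([ 0.1721, -0.2889,  0.019 ]), 'width': np.float64(0.0141), 'finger_force': np.float64(30.0001)}
0.08 [366.9 248.4]
0.085 [367.1 246.7]
0.09 [367.3 245. ]
0.095 [367.6 243.3]
0.1 [367.8 241.6]
0.06039654652269984 [(np.int64(254), np.int64(364), np.int64(61)), (np.int64(254), np.int64(365), np.int64(60)), (np.int64(254), np.int64(366), np.int64(64)), (np.int64(254), np.int64(367), np.int64(64)), (np.int64(254), np.int64(369), np.int64(66)), (np.int64(254), np.int64(370), np.int64(62)), (np.int64(255), np.int64(363), np.int64(61)), (np.int64(255), np.int64(364), np.int64(61)), (np.int64(255), np.int64(366), np.int64(62)), (np.int64(255), np.int64(370), np.int64(62)), (np.int64(256), np.int64(365), np.int64(60)), (np.int64(256), np.int64(366), np.int64(61))]
```

Gripped at 14.1 mm, which matches the bar width. Lifting gently.

>>> carry_out --steps '[[[0, 0, -0.003], 0, 1], [[0, 0, -0.006], 0, 1], [[0, 0, -0.009], 0, 1], [[0, 0, -0.012], 0, 1], [[0, 0, -0.015], 0, 1], [[0, 0, -0.0175], 0, 1], [[0, 0, -0.0195], 0, 1], [[0, 0, -0.0205], 0, 1], [[0, 0, -0.0205], 0, 1]]'

```text
time: 8.18
tool_pos: [0.5008, -0.4066, 0.0737]
ee_rot: [3.141, -0.002, 2.269]
wrist_force: [5.1, -2.3, -12.6]
width: 0.0138
finger_force: 30.0
```

Run:
```python
from h import *
st()
s=snap("scene");P=pts(s);im=s["image"]
m=(np.hypot(P[...,0]-.5,P[...,1]+.408)<.03)&(P[...,2]>.09)&(P[...,2]<.15)&(im.mean(-1)<60)
print(m.sum(),P[m].min(0),P[m].max(0),P[m].mean(0))
cv2.imwrite("pics/s3.png",cv2.resize(im[200:280,310:410,::-1],None,fx=6,fy=6,interpolation=cv2.INTER_CUBIC))
```

```text
{'time': np.float64(8.175), 'joint_positions': array([-7.7040e-01,  3.3570e-01,  1.2743e+00,  9.0000e-04,  1.5338e+00,
       -1.4684e+00]), 'tool_pos': array([ 0.5008, -0.4066,  0.0737]), 'ee_rot': array([ 3.1409e+00, -2.3000e-03,  2.2688e+00]), 'wrist_force': array([  5.145 ,  -2.3163, -12.5875]), 'wrist_torque': array([-0.3527, -1.123 , -0.0345]), 'width': np.float64(0.0138), 'finger_force': np.float64(29.9974)}
52 [ 0.48362976 -0.40352258  0.1132074 ] [ 0.50550971 -0.39321298  0.14858462] [ 0.49458259 -0.39893616  0.12917571]
```

View pics/s3.png

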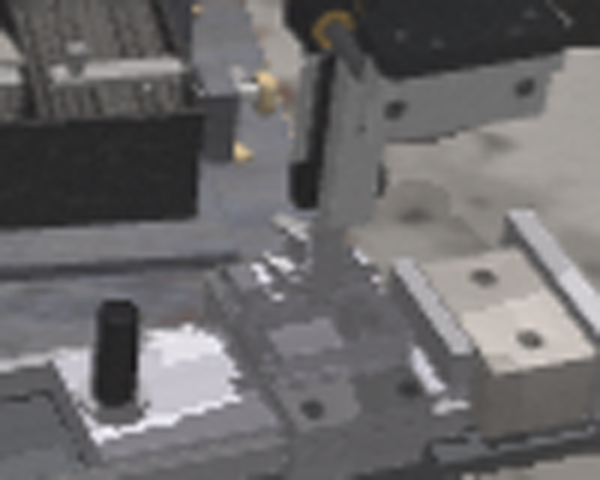

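The lift is 17.5 mm at 12.6 N, matching the spring, so there is no slip. In the picture the bar end (300,185) is raised between the fingers. I'll go up about 2.5 mm more and relieve the side force.

>>> carry_out --steps '[[[-0.0005, 0.0003, -0.0013], 0, 1], [[-0.001, 0.0006, -0.0025], 0, 1], [[-0.001, 0.0006, -0.0028], 0, 1], [[-0.001, 0.0006, -0.0028], 0, 1]]'

```text
time: 8.72
tool_pos: [0.501, -0.4067, 0.0778]
ee_rot: [-3.141, -0.003, 2.269]
wrist_force: [2.8, 0.6, -14.3]
width: 0.0138
finger_force: 30.0
```

Run:
```python
from h import *
st()
```

```text
{'time': np.float64(8.725), 'joint_positions': array([-7.6980e-01,  3.3510e-01,  1.2669e+00,  1.0000e-04,  1.5430e+00,
       -1.4676e+00]), 'tool_pos': array([ 0.501 , -0.4067,  0.0778]), 'ee_rot': array([-3.1413, -0.0034,  2.2686]), 'wrist_force': array([  2.8361,   0.5766, -14.2765]), 'wrist_torque': array([-0.1214, -0.5281, -0.016 ]), 'width': np.float64(0.0138), 'finger_force': np.float64(29.997)}
```

Run:
```python
from h import *
c=np.array([.5008,-.4072])
for n in("top","scene"):
    d=np.load(n+"0.npz") ;P=d["P"].reshape(-1,3);dd=P[:,:2]-c;r=np.hypot(*dd.T)
    m=(r>.014)&(r<.031)&(P[:,2]>.067)&(P[:,2]<.095)
    # angle clockwise from nest x axis (mod pi)
    a=np.mod(-(np.arctan2(dd[:,1],dd[:,0])-2.2686),2*np.pi)
    for q in sorted(zip(a[m].round(2),(1000*r[m]).round(0),(1000*P[m,2]).round(0),d["im"].reshape(-1,3).mean(1)[m].round())):print(n,*map(float,q))
```

```text
top 0.98 22.0 69.0 120.0
top 1.0 21.0 70.0 156.0
top 1.03 19.0 71.0 175.0
top 1.04 25.0 69.0 148.0
top 1.08 23.0 67.0 151.0
top 1.1 21.0 70.0 173.0
top 1.26 20.0 68.0 179.0
top 1.46 24.0 79.0 110.0
top 1.49 24.0 68.0 94.0
top 1.52 20.0 73.0 97.0
top 1.52 23.0 80.0 162.0
top 1.52 26.0 72.0 102.0
top 1.52 26.0 80.0 146.0
top 1.53 19.0 79.0 122.0
top 1.59 24.0 79.0 179.0
top 1.59 27.0 78.0 121.0
top 1.61 27.0 68.0 111.0
top 1.62 18.0 79.0 163.0
top 1.63 21.0 76.0 180.0
top 1.64 23.0 81.0 181.0
top 1.65 26.0 79.0 150.0
top 1.67 20.0 80.0 175.0
top 4.06 22.0 70.0 140.0
top 4.08 20.0 69.0 94.0
top 4.1 26.0 70.0 173.0
top 4.13 24.0 72.0 155.0
top 4.17 28.0 67.0 159.0
top 4.18 21.0 68.0 141.0
top 4.31 25.0 67.0 174.0
top 4.39 25.0 68.0 166.0
top 4.54 21.0 81.0 152.0
top 4.54 27.0 78.0 165.0
top 4.55 24.0 80.0 174.0
top 4.58 26.0 76.0 174.0
top 4.59 23.0 78.0 178.0
top 4.6 19.0 72.0 106.0
top 4.61 19.0 81.0 124.0
top 4.63 19.0 67.0 161.0
top 4.64 27.0 77.0 124.0
top 4.65 24.0 78.0 150.0
top 4.67 21.0 79.0 142.0
top 4.67 27.0 72.0 92.0
top 4.71 23.0 76.0 95.0
top 4.74 20.0 78.0 85.0
top 4.74 2
[... 173 characters left out ...]
ene 1.44 18.0 67.0 86.0
scene 1.44 27.0 69.0 98.0
scene 1.46 19.0 72.0 81.0
scene 1.52 21.0 68.0 84.0
scene 1.62 20.0 71.0 81.0
scene 4.08 21.0 68.0 185.0
scene 4.3 25.0 70.0 82.0
scene 4.39 24.0 67.0 138.0
scene 4.54 20.0 75.0 180.0
scene 4.58 26.0 68.0 83.0
scene 4.59 26.0 74.0 81.0
scene 4.6 27.0 71.0 83.0
scene 4.61 26.0 77.0 174.0
scene 4.63 19.0 69.0 84.0
scene 4.65 24.0 70.0 83.0
scene 4.66 24.0 76.0 160.0
scene 4.69 27.0 69.0 83.0
scene 4.7 26.0 75.0 81.0
scene 4.7 28.0 67.0 84.0
scene 4.71 21.0 76.0 180.0
scene 4.72 22.0 74.0 79.0
scene 4.74 25.0 68.0 82.0
scene 4.75 24.0 70.0 81.0
scene 4.77 20.0 67.0 90.0
scene 4.79 20.0 73.0 93.0
scene 4.8 19.0 75.0 93.0
scene 4.81 21.0 71.0 93.0
```

>>> carry_out --steps '[[[0, 0, 0.0006], 0, 1], [[0, 0, 0.0009], 0.4, 1], [[0, 0, 0.0009], 0.8, 1], [[0, 0, 0.0009], 1.2, 1], [[0, 0, 0.0009], 1.6, 1], [[0, 0, 0.0009], 2.0, 1], [[0, 0, 0.0009], 2.4, 1], [[0, 0, 0.0009], 2.8, 1], [[0, 0, 0.0009], 2.9, 1], [[0, 0, 0.0009], 2.9, 1]]'

```text
time: 9.98
tool_pos: [0.5016, -0.4067, 0.078]
ee_rot: [-3.141, -0.002, 1.764]
wrist_force: [2.9, 1.8, -14.2]
width: 0.0141
finger_force: 30.0
```

Run:
```python
from h import *
st()
```

```text
{'time': np.float64(9.975), 'joint_positions': array([-7.6950e-01,  3.3460e-01,  1.2671e+00,  7.0000e-04,  1.5416e+00,
       -9.6230e-01]), 'tool_pos': array([ 0.5016, -0.4067,  0.078 ]), 'ee_rot': array([-3.1412e+00, -1.8000e-03,  1.7635e+00]), 'wrist_force': array([  2.9127,   1.8376, -14.183 ]), 'wrist_torque': array([ 0.2702, -0.5761,  0.042 ]), 'width': np.float64(0.0141), 'finger_force': np.float64(29.9971)}
```

The depth data puts the low tooth at about 1.0–1.1 rad and the stop's near face at about 1.45 rad. The pin should therefore meet it at about 1.33. I'm at 0.505 rad and will go to about 1.13.

>>> carry_out --steps '[[[0, 0, 0.001], 0.4, 1], [[0, 0, 0.001], 0.8, 1], [[0, 0, 0.001], 1.2, 1], [[0, 0, 0.001], 1.6, 1], [[0, 0, 0.001], 2.0, 1], [[0, 0, 0.001], 2.4, 1], [[0, 0, 0.001], 2.8, 1], [[0, 0, 0.001], 3.2, 1], [[0, 0, 0.001], 3.6, 1], [[0, 0, 0.001], 3.6, 1]]'

```text
time: 11.22
tool_pos: [0.5022, -0.4069, 0.0773]
ee_rot: [3.141, -0.001, 1.136]
wrist_force: [3.5, 2.0, -14.7]
width: 0.0133
finger_force: 30.0
```

Run:
```python
from h import *
st()
```

```text
{'time': np.float64(11.225), 'joint_positions': array([-7.6930e-01,  3.3500e-01,  1.2679e+00,  1.3000e-03,  1.5390e+00,
       -3.3450e-01]), 'tool_pos': array([ 0.5022, -0.4069,  0.0773]), 'ee_rot': array([ 3.1415e+00, -1.3000e-03,  1.1359e+00]), 'wrist_force': array([  3.5038,   1.9601, -14.6707]), 'wrist_torque': array([ 0.4755, -0.7428,  0.0075]), 'width': np.float64(0.0133), 'finger_force': np.float64(29.9973)}
```

>>> carry_out --steps '[[[0, 0, 0.001], 0.2, 1], [[0, 0, 0.001], 0.4, 1], [[0, 0, 0.001], 0.6, 1], [[0, 0, 0.001], 0.6, 1]]'

```text
time: 11.72
tool_pos: [0.5023, -0.4069, 0.0765]
ee_rot: [3.141, -0.001, 1.03]
wrist_force: [4.6, 2.4, -13.7]
width: 0.0139
finger_force: 30.0
```

>>> carry_out --steps '[[[0, 0, 0], 0.1, 1], [[0, 0, 0], 0.2, 1], [[0, 0, 0], 0.2, 1]]'

```text
time: 12.1
tool_pos: [0.5024, -0.407, 0.0765]
ee_rot: [3.141, -0.001, 0.995]
wrist_force: [3.5, 3.5, -14.4]
width: 0.0137
finger_force: 30.0
```

Run:
```python
from h import *
st()
```

```text
{'time': np.float64(12.1), 'joint_positions': array([-7.694e-01,  3.354e-01,  1.269e+00,  1.400e-03,  1.537e+00,
       -1.938e-01]), 'tool_pos': array([ 0.5024, -0.407 ,  0.0765]), 'ee_rot': array([ 3.1411e+00, -1.3000e-03,  9.9520e-01]), 'wrist_force': array([  3.5485,   3.4535, -14.4344]), 'wrist_torque': array([ 0.4474, -0.7699, -0.0727]), 'width': np.float64(0.0137), 'finger_force': np.float64(29.9972)}
```

>>> carry_out --steps '[[[0, 0, 0], 0.07, 1], [[0, 0, 0], 0.15, 1], [[0, 0, 0], 0.15, 1], [[0, 0, 0], 0.15, 1]]'

```text
time: 12.6
tool_pos: [0.5024, -0.407, 0.0765]
ee_rot: [3.141, -0.001, 0.969]
wrist_force: [4.7, 3.0, -14.6]
width: 0.0137
finger_force: 30.0
```

Run:
```python
from h import *
st()
```

```text
{'time': np.float64(12.6), 'joint_positions': array([-7.6940e-01,  3.3540e-01,  1.2690e+00,  1.3000e-03,  1.5369e+00,
       -1.6760e-01]), 'tool_pos': array([ 0.5024, -0.407 ,  0.0765]), 'ee_rot': array([ 3.1411e+00, -1.2000e-03,  9.6900e-01]), 'wrist_force': array([  4.6856,   3.0365, -14.6364]), 'wrist_torque': array([ 0.4326, -0.762 , -0.0319]), 'width': np.float64(0.0137), 'finger_force': np.float64(29.9972)}
```

>>> carry_out --steps '[[[0.0005, 0.0002, 0], 0.07, 1], [[0.001, 0.0004, 0], 0.15, 1], [[0.001, 0.0004, 0], 0.15, 1], [[0.001, 0.0004, 0], 0.15, 1]]'

```text
time: 13.1
tool_pos: [0.5025, -0.407, 0.0765]
ee_rot: [-3.141, 0.0, 0.942]
wrist_force: [2.0, 1.8, -12.4]
width: 0.0138
finger_force: 30.0
```

Run:
```python
from h import *
st()
```

```text
{'time': np.float64(13.1), 'joint_positions': array([-7.6830e-01,  3.3610e-01,  1.2682e+00, -1.0000e-04,  1.5374e+00,
       -1.3960e-01]), 'tool_pos': array([ 0.5025, -0.407 ,  0.0765]), 'ee_rot': array([-3.1415e+00,  1.0000e-04,  9.4210e-01]), 'wrist_force': array([  1.9521,   1.8279, -12.3752]), 'wrist_torque': array([ 0.3262, -0.4492,  0.0473]), 'width': np.float64(0.0138), 'finger_force': np.float64(29.9988)}
```

>>> carry_out --steps '[[[0, 0, 0], 0.07, 1], [[0, 0, 0], 0.15, 1], [[0, 0, 0], 0.15, 1], [[0, 0, 0], 0.15, 1]]'

```text
time: 13.6
tool_pos: [0.5026, -0.407, 0.0765]
ee_rot: [-3.142, 0.0, 0.916]
wrist_force: [1.8, 2.3, -12.2]
width: 0.0142
finger_force: 30.0
```

Run:
```python
from h import *
st()
```

```text
{'time': np.float64(13.6), 'joint_positions': array([-7.6830e-01,  3.3620e-01,  1.2681e+00, -2.0000e-04,  1.5373e+00,
       -1.1350e-01]), 'tool_pos': array([ 0.5026, -0.407 ,  0.0765]), 'ee_rot': array([-3.1416e+00,  2.0000e-04,  9.1600e-01]), 'wrist_force': array([  1.8387,   2.3395, -12.1869]), 'wrist_torque': array([ 0.3322, -0.3227,  0.1428]), 'width': np.float64(0.0142), 'finger_force': np.float64(30.0162)}
```

>>> carry_out --steps '[[[0, 0, 0], 0.05, 1], [[0, 0, 0], 0.1, 1], [[0, 0, 0], 0.1, 1], [[0, 0, 0], 0.1, 1]]'

```text
time: 14.1
tool_pos: [0.5026, -0.407, 0.0764]
ee_rot: [3.142, 0.0, 0.899]
wrist_force: [1.5, 1.0, -11.7]
width: 0.0137
finger_force: 30.0
```

Run:
```python
from h import *
st();print(robot.get_obs()["joint_torque"][5])
for i in range(3): snap("top");o=robot.get_obs();print(o["wrist_torque"],o["joint_torque"][5])
```

```text
{'time': np.float64(14.1), 'joint_positions': array([-7.6820e-01,  3.3620e-01,  1.2681e+00, -1.0000e-04,  1.5372e+00,
       -9.6000e-02]), 'tool_pos': array([ 0.5026, -0.407 ,  0.0764]), 'ee_rot': array([3.1416e+00, 1.0000e-04, 8.9850e-01]), 'wrist_force': array([  1.5471,   0.993 , -11.7283]), 'wrist_torque': array([ 0.2163, -0.2171,  0.2383]), 'width': np.float64(0.0137), 'finger_force': np.float64(30.0424)}
0.2162178000435233
[ 0.2422176  -0.24190795  0.18575711] 0.21586216986179352
[ 0.25920493 -0.2625267   0.23076954] 0.2158886007964611
[ 0.2987427  -0.226265    0.23836525] 0.21596933249384165
```

Contact is clear: joint 6 torque is 0.216 Nm (about 9 N at the pin) with the lift at 20 mm. The pin meets the stop at about 1.345 rad of tool turn. I'll turn back 5.5° to the middle of the notch.

>>> carry_out --steps '[[[0, 0, 0], -0.2, 1], [[0, 0, 0], -0.4, 1], [[0, 0, 0], -0.55, 1], [[0, 0, 0], -0.55, 1], [[0, 0, 0.001], -0.55, 1], [[0, 0, 0.002], -0.55, 1], [[0, 0, 0.003], -0.55, 1], [[0, 0, 0.004], -0.55, 1], [[0, 0, 0.004], -0.55, 1]]'

```text
time: 15.38
tool_pos: [0.5026, -0.4069, 0.0723]
ee_rot: [-3.141, -0.0, 0.994]
wrist_force: [1.1, 1.9, -11.5]
width: 0.0138
finger_force: 30.0
```

Run:
```python
from h import *
st();print(robot.get_obs()["joint_torque"][5])
```

```text
{'time': np.float64(15.375), 'joint_positions': array([-0.7682,  0.3384,  1.2736,  0.    ,  1.5297, -0.1919]), 'tool_pos': array([ 0.5026, -0.4069,  0.0723]), 'ee_rot': array([-3.1414, -0.    ,  0.9945]), 'wrist_force': array([  1.1234,   1.8802, -11.5113]), 'wrist_torque': array([ 0.2856, -0.0647, -0.0495]), 'width': np.float64(0.0138), 'finger_force': np.float64(29.9975)}
0.006367412715917453
```

Lift is 16.1 mm with the spring still pulling, so the pin is inside the notch and not on the low tooth. Lower on.

>>> carry_out --steps '[[[0, 0, 0.0007], 0, 1], [[0, 0, 0.0014], 0, 1], [[0, 0, 0.0021], 0, 1], [[0, 0, 0.0027], 0, 1], [[0, 0, 0.0032], 0, 1], [[0, 0, 0.0036], 0, 1], [[0, 0, 0.004], 0, 1], [[0, 0, 0.004], 0, 1]]'

```text
time: 16.38
tool_pos: [0.5027, -0.407, 0.0691]
ee_rot: [3.141, 0.0, 0.995]
wrist_force: [-0.1, 3.6, -7.4]
width: 0.0138
finger_force: 30.0
```

Run:
```python
from h import *
st();print(robot.get_obs()["joint_torque"][5])
```

```text
{'time': np.float64(16.375), 'joint_positions': array([-0.7682,  0.3398,  1.2782, -0.    ,  1.523 , -0.1919]), 'tool_pos': array([ 0.5027, -0.407 ,  0.0691]), 'ee_rot': array([3.141e+00, 1.000e-04, 9.945e-01]), 'wrist_force': array([-0.0676,  3.5867, -7.3991]), 'wrist_torque': array([ 0.5968,  0.2682, -0.0645]), 'width': np.float64(0.0138), 'finger_force': np.float64(29.9986)}
0.004067328554810956
```

>>> carry_out --steps '[[[0, 0, 0.0006], 0, 1], [[0, 0, 0.0012], 0, 1], [[0, 0, 0.0017], 0, 1], [[0, 0, 0.0017], 0, 1]]'

```text
time: 16.88
tool_pos: [0.5029, -0.4071, 0.0688]
ee_rot: [3.14, 0.0, 0.995]
wrist_force: [-3.0, 5.5, 0.4]
width: 0.0137
finger_force: 30.0
```

Run:
```python
from h import *
st();print(robot.get_obs()["joint_torque"][5])
```

```text
{'time': np.float64(16.875), 'joint_positions': array([-0.7681,  0.3395,  1.2793,  0.    ,  1.5213, -0.1919]), 'tool_pos': array([ 0.5029, -0.4071,  0.0688]), 'ee_rot': array([3.1401e+00, 3.0000e-04, 9.9460e-01]), 'wrist_force': array([-2.9655,  5.5497,  0.4177]), 'wrist_torque': array([0.9403, 0.668 , 0.006 ]), 'width': np.float64(0.0137), 'finger_force': np.float64(30.0002)}
0.0014909243691363372
```

Seated: the vertical force is about zero at 12.6 mm. I'll relieve the side force and let go.

>>> carry_out --steps '[[[0.0007, -0.0012, 0], 0, 1], [[0.0007, -0.0012, 0], 0, 1], [[0.0007, -0.0012, 0], 0, 0.6], [[0.0007, -0.0012, 0], 0, 0.2], [[0.0007, -0.0012, 0], 0, 0.1], [[0.0007, -0.0012, 0], 0, 0.1], [[0.0007, -0.0012, 0], 0, 0.1]]'

```text
time: 17.75
tool_pos: [0.5021, -0.4058, 0.0666]
ee_rot: [3.142, 0.0, 0.995]
wrist_force: [0.5, -0.5, -0.2]
width: 0.0417
finger_force: 0.0
```

>>> carry_out --steps '[[[0, 0, -0.02], 0, 0.1], [[0, 0, -0.06], 0, 0.1], [[0, 0, -0.1], 0, 0.1], [[0, 0, -0.1], 0, 0.1]]'

```text
time: 18.25
tool_pos: [0.5042, -0.4077, 0.1736]
ee_rot: [3.13, 0.002, 0.995]
wrist_force: [0.5, 0.3, -0.2]
width: 0.0423
finger_force: 0.0
```

Run:
```python
from h import *
st()
s=snap("scene"); P=pts(s);im=s["image"]
m=(np.hypot(P[...,0]-.5,P[...,1]+.408)<.03)&(P[...,2]>.1)&(P[...,2]<.145)&(im.mean(-1)<70);print(m.sum(),P[m].min(0),P[m].max(0),P[m].mean(0))
w,v=np.linalg.eigh(np.cov(P[m][:,:2].T));print(np.arctan2(*v[::-1,1]))
cv2.imwrite("pics/s4.png",cv2.resize(im[200:290,310:420,::-1],None,fx=6,fy=6,interpolation=cv2.INTER_CUBIC))
y=.9945;print((2.268-y)*18/np.pi)
shifts([(.4465,-.3425,.15),(.4465,-.3425,.03)])
```

```text
{'time': np.float64(18.25), 'joint_positions': array([-7.6740e-01,  2.9900e-01,  1.1229e+00,  1.0000e-04,  1.7081e+00,
       -1.9120e-01]), 'tool_pos': array([ 0.5042, -0.4077,  0.1736]), 'ee_rot': array([3.1302e+00, 2.1000e-03, 9.9460e-01]), 'wrist_force': array([ 0.5361,  0.3188, -0.1645]), 'wrist_torque': array([-0.0565,  0.1148,  0.0204]), 'width': np.float64(0.0423), 'finger_force': np.float64(0.0)}
114 [ 0.48392019 -0.4258587   0.10238714] [ 0.51309288 -0.3911562   0.12665253] [ 0.49630681 -0.40858592  0.11870008]
1.0274183563935062
7.296617520991033
(0.4465, -0.3425, 0.15) -> [ 0.023  -0.0825  0.0203]
(0.4465, -0.3425, 0.03) -> [ 0.023  -0.0825  0.1403]
```

View pics/s4.png

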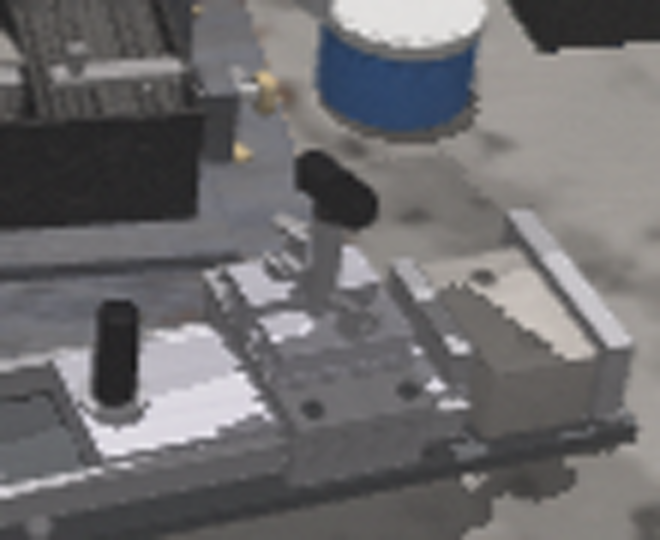

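The picture shows the handle raised and turned (335,190), standing by itself; its top at 125 mm matches the 13 mm lift. The post is at (118,355). Next is the post, with the gripper turned so its body stays clear of the lever and the handle.

>>> carry_out --steps '[[[0.006, -0.021, 0], -0.9, 0.1], [[0.012, -0.042, 0], -1.8, 0.1], [[0.018, -0.063, 0], -2.7, 0.1], [[0.023, -0.0825, 0], -3.47, 0.1], [[0.023, -0.0825, 0.04], -3.47, 0.1], [[0.023, -0.0825, 0.08], -3.47, 0.1], [[0.023, -0.0825, 0.08], -3.47, 0.1], [[0.023, -0.0825, 0.08], -3.47, 0.1]]'

```text
time: 19.3
tool_pos: [0.4457, -0.3417, 0.0873]
ee_rot: [3.141, 0.0, 1.6]
wrist_force: [0.6, 0.0, 0.5]
width: 0.0421
finger_force: 0.0
```

Run:
```python
from h import *
st()
shifts([(.4465,-.3425,.022)])
```

```text
{'time': np.float64(19.3), 'joint_positions': array([-7.5510e-01,  1.4480e-01,  1.4789e+00,  1.0000e-04,  1.5176e+00,
       -7.8440e-01]), 'tool_pos': array([ 0.4457, -0.3417,  0.0873]), 'ee_rot': array([3.1412e+00, 2.0000e-04, 1.6001e+00]), 'wrist_force': array([0.6063, 0.0399, 0.4904]), 'wrist_torque': array([-0.0614,  0.032 , -0.03  ]), 'width': np.float64(0.0421), 'finger_force': np.float64(0.0)}
(0.4465, -0.3425, 0.022) -> [-0.0008  0.0008  0.0653]
```

>>> carry_out --steps '[[[-0.0008, 0.0008, 0.02], 0, 0.1], [[-0.0008, 0.0008, 0.04], 0, 0.1], [[-0.0008, 0.0008, 0.055], 0, 0.1], [[-0.0008, 0.0008, 0.065], 0, 0.1], [[-0.0008, 0.0008, 0.065], 0, 0.1], [[-0.0008, 0.0008, 0.065], 0, 0.5], [[-0.0008, 0.0008, 0.065], 0, 0.8], [[-0.0008, 0.0008, 0.065], 0, 1], [[-0.0008, 0.0008, 0.065], 0, 1], [[-0.0008, 0.0008, 0.065], 0, 1]]'

```text
time: 20.55
tool_pos: [0.4473, -0.3422, 0.0223]
ee_rot: [3.139, 0.0, 1.6]
wrist_force: [2.8, 1.7, 1.3]
width: 0.0174
finger_force: 30.0
```

Run:
```python
from h import *
st()
p=robot.get_obs()["tool_pos"];shifts([p+d*np.array([np.cos(2.2665),np.sin(2.2665),0]) for d in(.02,.04)])
```

```text
{'time': np.float64(20.55), 'joint_positions': array([-7.5460e-01,  1.9240e-01,  1.5581e+00,  1.3000e-03,  1.3892e+00,
       -7.8450e-01]), 'tool_pos': array([ 0.4473, -0.3422,  0.0223]), 'ee_rot': array([3.1393e+00, 4.0000e-04, 1.6005e+00]), 'wrist_force': array([2.8377, 1.7134, 1.2977]), 'wrist_torque': array([ 0.1347, -0.5517,  0.0236]), 'width': np.float64(0.0174), 'finger_force': np.float64(30.0012)}
[ 0.43451812 -0.32688888  0.0222967 ] -> [ 0.0157 -0.0124  0.    ]
[ 0.42169961 -0.31153682  0.0222967 ] -> [ 0.0315 -0.0247  0.    ]
```

The post is held (17.4 mm). Sliding along.

>>> carry_out --steps '[[[0.0039, -0.0031, 0], 0, 1], [[0.0079, -0.0062, 0], 0, 1], [[0.0118, -0.0093, 0], 0, 1], [[0.0157, -0.0124, 0], 0, 1], [[0.0197, -0.0155, 0], 0, 1], [[0.0236, -0.0186, 0], 0, 1], [[0.0276, -0.0216, 0], 0, 1], [[0.0307, -0.0241, 0], 0, 1], [[0.0319, -0.025, 0], 0, 1], [[0.0319, -0.025, 0], 0, 1]]'

```text
time: 21.8
tool_pos: [0.4219, -0.3119, 0.0223]
ee_rot: [3.137, 0.003, 1.6]
wrist_force: [7.3, -1.0, -0.3]
width: 0.0172
finger_force: 30.0
```

Run:
```python
from h import *
st()
p=robot.get_obs()["tool_pos"];print(np.linalg.norm(p[:2]-[.4473,-.3422]))
```

```text
{'time': np.float64(21.8), 'joint_positions': array([-7.4540e-01,  1.0780e-01,  1.6547e+00,  1.0000e-03,  1.3742e+00,
       -7.7500e-01]), 'tool_pos': array([ 0.4219, -0.3119,  0.0223]), 'ee_rot': array([3.1374e+00, 2.8000e-03, 1.6002e+00]), 'wrist_force': array([ 7.3165, -0.989 , -0.2709]), 'wrist_torque': array([-0.2678, -1.2216,  0.0142]), 'width': np.float64(0.0172), 'finger_force': np.float64(30.0033)}
0.039472371122110966
```

>>> carry_out --steps '[[[0.0008, -0.0006, 0], 0, 1], [[0.0016, -0.0012, 0], 0, 1], [[0.0016, -0.0012, 0], 0, 1]]'

```text
time: 22.18
tool_pos: [0.4221, -0.312, 0.0223]
ee_rot: [3.135, 0.006, 1.6]
wrist_force: [10.0, -5.0, -3.7]
width: 0.0172
finger_force: 30.0
```

Run:
```python
from h import *
st()
p=robot.get_obs()["tool_pos"];print(np.linalg.norm(p[:2]-[.4473,-.3422]))
```

```text
{'time': np.float64(22.175), 'joint_positions': array([-7.4500e-01,  1.0450e-01,  1.6582e+00,  5.0000e-04,  1.3695e+00,
       -7.7440e-01]), 'tool_pos': array([ 0.4221, -0.312 ,  0.0223]), 'ee_rot': array([3.1346, 0.0061, 1.6   ]), 'wrist_force': array([10.0257, -5.0278, -3.7431]), 'wrist_torque': array([-0.9133, -1.8355,  0.0781]), 'width': np.float64(0.0172), 'finger_force': np.float64(30.0079)}
0.039315112143227755
```

At the end stop: the force rises and it moves no further. I'll ease back the overdrive, open and retreat upward.

>>> carry_out --steps '[[[-0.0012, 0.001, 0], 0, 1], [[-0.0012, 0.001, 0], 0, 0.5], [[-0.0012, 0.001, 0], 0, 0.1], [[-0.0012, 0.001, 0], 0, 0.1], [[-0.0012, 0.001, 0], 0, 0.1], [[-0.0012, 0.001, -0.03], 0, 0.1], [[-0.0012, 0.001, -0.08], 0, 0.1], [[-0.0012, 0.001, -0.12], 0, 0.1], [[-0.0012, 0.001, -0.12], 0, 0.1]]'

```text
time: 23.3
tool_pos: [0.4218, -0.3124, 0.1459]
ee_rot: [3.136, 0.006, 1.6]
wrist_force: [0.6, 0.4, -0.1]
width: 0.0426
finger_force: 0.0
```

Run:
```python
from h import *
st()
s=snap("scene"); P=pts(s);im=s["image"]
m=(np.hypot(P[...,0]-.42,P[...,1]+.312)<.02)&(P[...,2]>.06)&(P[...,2]<.085)&(im.mean(-1)<90);print(m.sum(),P[m].mean(0))
m=(np.hypot(P[...,0]-.5,P[...,1]+.408)<.03)&(P[...,2]>.1)&(P[...,2]<.145)&(im.mean(-1)<70);print(m.sum(),P[m].max(0))
cv2.imwrite("pics/s5.png",cv2.resize(im[190:300,280:420,::-1],None,fx=5,fy=5,interpolation=cv2.INTER_CUBIC))
```

```text
{'time': np.float64(23.3), 'joint_positions': array([-7.4540e-01,  3.1400e-02,  1.4840e+00, -2.0000e-04,  1.6181e+00,
       -7.7470e-01]), 'tool_pos': array([ 0.4218, -0.3124,  0.1459]), 'ee_rot': array([3.1359, 0.0058, 1.6001]), 'wrist_force': array([ 0.6298,  0.3613, -0.0677]), 'wrist_torque': array([-0.0955,  0.0677, -0.0326]), 'width': np.float64(0.0426), 'finger_force': np.float64(0.0)}
63 [ 0.41713126 -0.31258777  0.07051046]
117 [ 0.51209755 -0.39078758  0.12742759]
```

View pics/s5.png

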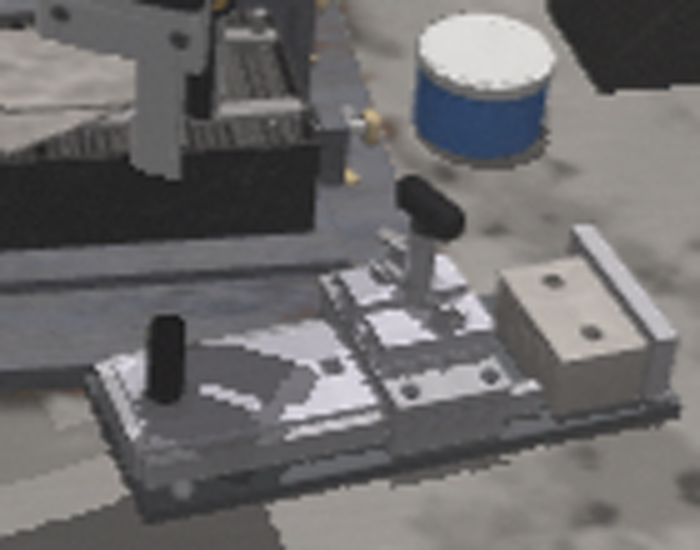

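The picture shows the carriage at the end stop (post at (165,358), moved 40 mm by the camera), the handle still up (430,205), the block in place (590,335) and the gripper clear. Handing in.

```bash
python3 -c "
from bench import robot
print(robot.close_job())"
```

```text
the job is handed in; nothing more can be done
None
```

The nest is open and the job is handed in, though no verdict was returned: the plunger is parked in its rest notch at about 13 mm lift, the carriage is against the end stop (about 40 mm travel), the block is still in place, and the loose tools were not touched, though I did not check their positions afterwards.

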